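# Pack the stone finds into their cut foam nests

### The arm

A 6-joint arm with a two-finger parallel gripper is mounted at the origin on the work surface; the furniture and walls round the work are solid. World frame = base frame: x ahead of the robot, y to its left, z up, the work surface at z = 0. Lengths are in m, angles in rad, forces in N, time in s.
With the tool pointing down it reaches from about 0.35 to 0.775 m from the base axis. Payload 5.5 kg.
Tool frame: the origin (TCP) lies between the finger pads; the fingertips stand 11 mm ahead of it and the grasp point (between the pads) lies 8 mm behind it (tips_ahead is the distance from the TCP to the fingertips, in m); z points along the fingers, y is the line along which they close (so a half turn about z gives the same grasp; the last joint's range is limited). The gripper opens to 85 mm and grips with 20 to 120 N. Pads are 22 mm wide; open, the fingers measure 114 mm over their backs; the gripper's body (76 mm by 85 mm) begins 54 mm behind the grasp point. The pads swing forward as they close: fully open they stand 13 mm farther back than shut.
Start: joints at [-1.422, 0.313, 0.046, 1.304, 0, 1.431], TCP at [0.164, -0.551, 0.21] pointing down, gripper open.
Joint ranges: [-2.76, 2.76], [-0.86, 1.69], [-1.03, 1.26], [-2.2, 2.34], [-1.47, 1.5], [-3.14, 3.14]. Speed limits (rad/s): [2.57, 2.57, 3.14, 3.14, 3.14, 3.14].

### API

Orientations are given as a unit quaternion [w, x, y, z].
In Python, from workcell import * gives the robot as it stands. The module is installed in compiled form; this text tells all that it offers.
- The arm moves only by the tool jog_arm, never from a script. Its argument "moves" is a list of rows, each an object with "fingers": the closure, from 0 (fully open) to 1 (shut); "slide": the shift along the tool's x, y, z in mm, a list of three; "angular": the turn, a rotation vector about the tool's x, y, z in degrees, a list of three. A call has 1 to 10 rows; each row is the pose to reach, as a shift and turn from the pose commanded when the call began, along the tool's axes at that moment; what a row does not reach only later rows make up. A row lasts 1/12 s, in which the tool goes at most 41.7 mm and 7.16 degrees, less where a joint would pass 70% of its speed; a pose out of reach is approached as far as the arm can. A call with a gripper value outside its range is refused whole. The fingers move at their own pace and stop on an object; "squeeze" is the grip in N (left out, the last holds). Time passes only in rows, so rows that repeat a pose let the fingers close. It gives the time, the measured TCP pose, the force, the opening and the grip force at its end, in the units of the state.
- get_state(): the state, without advancing time (a new reading comes with each control period).
- read_camera(name): name is "scene" or "top" or "wrist"; returns a dict with "color" (400x640x3 uint8, red, green, blue), "fovy" (degrees; the focal length in pixels is half the picture's height over the tangent of half this angle, whatever the lens; pixels are square), "cx", "cy" (the principal point, pixels), "world_from_camera" (4x4, takes a point from camera to world coordinates); the wrist camera has in their place "tool_from_camera" (4x4, takes a point from camera to tool coordinates, whose origin is the TCP and whose axes are the flange's). Camera axes: x right, y down, z forward; pixel columns grow to the right and rows downward; lengths in m; the calibration is good to about 2 mm. A picture is of the moment at which its call begins: read the wrist's pose just before it. There is no depth.
- hand_in(): hands the job in; it is judged then, once.
Trained networks look in a picture, given as the dict that the camera call returned (one of the last four; its "shot" number tells which), for a name from the list of things; names that differ only in an ending like _2 or _b are one class to them, and where a whole thing is asked for, a point or a joint stands for the part that bears it (a point fixed in the world has none). Each returns a list of dicts, best first, with "p" (0 to 1); they miss things now and then, are a little off and sometimes report something else, mostly with a low value. They report only what shows in the picture. A call takes as long as a camera call.
- look_for(target, picture): "point" ([column, row] in pixels, amid what is visible of it).
- tip_of(target, picture): "point" ([column, row] in pixels: a listed point, or the origin of a listed thing).
The state is a dict: "clock": time; "joint_pos": joint angles; "qvel": joint speeds; "tau": joint torques, N m; "tcp_pos": TCP position; "orientation": TCP orientation; "wrist_force": force on the tool from outside, world axes, zero at the start; "ft_torque": the same for the moment, N m; "finger_gap": finger opening in m; "grip_force": force on a finger pad.
Only numpy, scipy, OpenCV 4.12 (cv2) and the standard library are available. Lean on these libraries where they do the work, as an engineer would, in place of code of your own. Each camera call takes 0.05 s, during which the arm holds its last target. There are 200 camera calls.

### The job

Pack the four smooth, rounded stones for the store: set each one, the same way up as it lies now, right down into the middle of the foam cut-out in the storage tray that is made for its size and shape (large round, medium round, long oval, small round), the long stone lying along its oval. Leave the two flat, angular brown potsherds that lie among them where they are.

Things in the scene. Friction and masses are not known exactly. Their poses are not given: they have to be found in the camera images.
- stone_large: large smooth rounded pale-grey stone, 68 x 68 x 60 mm, 0.37 kg, widest 20 to 30 mm up. Origin: centre of its flattish underside, z up through its top.
- stone_medium: medium smooth rounded grey-brown stone, 55 x 57 x 42 mm, 0.19 kg, widest 10 to 25 mm up. Origin: centre of its flattish underside, z up through its top.
- stone_long: long smooth oval brown stone, 47 mm wide (x), 93 mm long (y), 39 mm high (z), 0.24 kg, widest 10 to 25 mm up. Origin: centre of its flattish underside.
- stone_small: small smooth pale pebble, 26 mm wide (x), 32 mm long (y), 17 mm high (z), 0.02 kg, widest 3 to 10 mm up. Origin: centre of its underside.
- nest_large: fixed charcoal foam block 114 x 90 x 14 mm on a blue base, in the storage tray, all four foam tops and the tray's edges at one height, 17 mm over the table; its cut-out (blue floor, sloping sides) is centred on it and is round, 80 mm wide at the mouth, 74 mm at its floor, 10 mm deep (floor 4 mm over the origin). For the large stone. Origin: centre of the block's underside, z up; x along its 114 mm side.
- nest_medium: fixed charcoal foam block 114 x 90 x 14 mm on a blue base, in the storage tray, all four foam tops and the tray's edges at one height, 17 mm over the table; its cut-out (blue floor, sloping sides) is centred on it and is round, 66 mm wide at the mouth, 60 mm at its floor, 10 mm deep (floor 4 mm over the origin). For the medium stone. Origin: centre of the block's underside, z up; x along its 114 mm side.
- nest_long: fixed charcoal foam block 114 x 90 x 14 mm on a blue base, in the storage tray, all four foam tops and the tray's edges at one height, 17 mm over the table; its cut-out (blue floor, sloping sides) is centred on it and is oval, 106 (along x) x 60 mm at the mouth, 3 mm less all round at its floor, 10 mm deep (floor 4 mm over the origin). For the long stone. Origin: centre of the block's underside, z up; x along its 114 mm side.
- nest_small: fixed charcoal foam block 114 x 90 x 14 mm on a blue base, in the storage tray, all four foam tops and the tray's edges at one height, 17 mm over the table; its cut-out (blue floor, sloping sides) is centred on it and is round, 44 mm wide at the mouth, 38 mm at its floor, 5 mm deep (floor 9 mm over the origin). For the small pebble. Origin: centre of the block's underside, z up; x along its 114 mm side.
- sherd_big: flat angular brown potsherd, 48 mm (x) x 81 mm (y), 15 mm thick, loose on the table. To be left alone. Origin: centre of its underside.
- sherd_small: small angular brown potsherd, 26 mm (x) x 44 mm (y), 13 mm thick, loose on the table. To be left alone. Origin: centre of its underside.

How it is judged:
At the end, for the whole second after the job is handed in: Each stone rests upright (within 14 degrees) on the floor of its own cut-out, its centre within 10 mm of the cut-out's centre, the long one within 17 degrees of the oval's length; all at rest, and neither potsherd has been moved by more than 10 mm (horizontal distance between stone_large and nest_large below 0.01 m and z of stone_large in the frame of nest_large below 0.0075 m and angle between each of stone_large, stone_medium, stone_long, stone_small's own z axis and vertical below 0.25 rad and linear speed of each of stone_large, stone_medium, stone_long, stone_small below 0.01 m/s and horizontal distance between stone_medium and nest_medium below 0.01 m and z of stone_medium in the frame of nest_medium below 0.0075 m and horizontal distance between stone_long and nest_long below 0.01 m and z of stone_long in the frame of nest_long below 0.0075 m and horizontal distance between stone_small and nest_small below 0.01 m and z of stone_small in the frame of nest_small below 0.0115 m and angle between the y axis of stone_long and the x axis of nest_long, either way round below 0.3 rad); the robot touches nothing.
It fails at once if a potsherd is shifted or tipped (distance of any of sherd_big, sherd_small from where it was at the start of the episode above 0.01 m or angle between any of sherd_big, sherd_small's own z axis and vertical above 0.3 rad).
It also fails if it takes over 96 s, if anything falls off the work surface, if the arm or the gripper's body presses on something with over 40 N, if the wrist force passes 120 N, or if a joint passes its speed limit or range.

## Working session

There is one attempt and no reset: what is moved stays moved. The work goes in short steps, Python scripts to look and compute and a tool call to move; the robot and the scene stay as the last step left them, time stands still between calls to the robot, and variables do not carry over. Pictures are saved under pics/ and viewed, at most 16 in all, crops included, and the job is handed in when it is done.

Besides the shell and the picture viewer there is one more tool, called after ">>>" as a command line: name --argument value ..., lists and objects as JSON in quotes. jog_arm: Moves the arm, as the interface text tells. Its arguments: {"type":"object","properties":{"moves":{"type":"array","items":{"type":"object","properties":{"fingers":{"type":"number"},"slide":{"type":"array","items":{"type":"number"}},"angular":{"type":"array","items":{"type":"number"}}}}},"squeeze":{"type":"number"}},"required":["moves"]}

```bash
mkdir -p pics; cat > h.py <<'E'
from workcell import *
import numpy as np, cv2
from scipy.spatial.transform import Rotation as R
def pose(s=None):
    s=s or get_state(); T=np.eye(4); q=np.array(s["orientation"])
    T[:3,:3]=R.from_quat(q[[1,2,3,0]]).as_matrix(); T[:3,3]=s["tcp_pos"]; return T
def shot(n):
    T=pose(); p=read_camera(n)
    p["W"]=np.array(p["world_from_camera"]) if n!="wrist" else T@np.array(p["tool_from_camera"])
    return p
def f(p): return p["color"].shape[0]/2/np.tan(np.radians(p["fovy"])/2)
def ray(p,uv,z):
    d=p["W"][:3,:3]@np.array([(uv[0]-p["cx"])/f(p),(uv[1]-p["cy"])/f(p),1]); o=p["W"][:3,3]
    return o+d*(z-o[2])/d[2]
def proj(p,X):
    c=np.linalg.inv(p["W"])@np.append(X,1); return [p["cx"]+f(p)*c[0]/c[2],p["cy"]+f(p)*c[1]/c[2]]
def save(p,n): cv2.imwrite("pics/"+n+".png",p["color"][:,:,::-1])
E
python3 - <<'E'
from h import *
print(get_state())
H={'stone_large':0,'stone_medium':0,'stone_long':0,'stone_small':0,'nest_large':.003,'nest_medium':.003,'nest_long':.003,'nest_small':.003,'sherd_big':0,'sherd_small':0}
for c in ("top","scene"):
    p=shot(c); save(p,c); print(c,p["fovy"],p["cx"],p["cy"],p["W"][:3,3].round(3),p["W"][:3,2].round(2))
    for n,z in H.items():
        for fn in (look_for,tip_of):
            for r in fn(n,p)[:2]: print(n,fn.__name__,np.round(r["point"],0),round(r["p"],2),ray(p,r["point"],z).round(3))
p=shot("wrist"); print(p["fovy"],np.array(p["tool_from_camera"]).round(3))
E
```

```text
{'clock': 0.0, 'joint_pos': array([-1.42161561e+00,  3.14019005e-01,  4.49804699e-02,  1.30355829e+00,
       -8.17900470e-07,  1.43120827e+00]), 'qvel': array([ 0.00018474, -0.00157509, -0.0015942 , -0.00020032, -0.00117274,
        0.00191526]), 'tau': array([ 4.15307450e-04, -4.80626535e+01,  2.98534101e+01,  1.93835283e-02,
       -9.82190841e-05, -1.46018374e-05]), 'tcp_pos': array([ 0.16366146, -0.55066315,  0.2087989 ]), 'orientation': array([-9.00236542e-04,  9.89594268e-01,  1.43883193e-01, -4.72682039e-06]), 'wrist_force': array([ 0.18025768, -0.1887462 ,  0.12427665]), 'ft_torque': array([-0.05789642,  0.01408564, -0.01697442]), 'grip_force': 0.0, 'finger_gap': 0.08559693906376781}
top 57.621871984607 324.9175730438415 199.38468444356002 [0.302 0.228 0.877] [ 0.23  0.03 -0.97]
stone_large call [291. 268.] 0.82 [0.332 0.316 0.   ]
stone_large call [294. 269.] 0.74 [0.331 0.308 0.   ]
stone_medium call [262. 223.] 0.98 [0.43  0.402 0.   ]
stone_medium call [262. 225.] 0.6 [0.426 0.4   0.   ]
stone_long call [330. 249.] 0.86 [0.388 0.229 0.   ]
stone_long call [333. 250.] 0.8
[... 1804 characters left out ...]
83.] 0.87 [0.501 0.016 0.003]
nest_long call [322. 182.] 0.6 [0.59  0.132 0.003]
nest_long call [322. 186.] 0.57 [0.576 0.145 0.003]
nest_small call [324. 262.] 0.72 [0.353 0.301 0.003]
nest_small call [364. 198.] 0.63 [0.479 0.095 0.003]
nest_small call [363. 202.] 0.95 [0.466 0.108 0.003]
sherd_big call [219. 241.] 0.84 [0.534 0.44  0.   ]
sherd_big call [220. 243.] 0.67 [0.528 0.441 0.   ]
sherd_small call [297. 231.] 0.56 [0.469 0.288 0.   ]
sherd_small call [295. 233.] 0.47 [0.466 0.295 0.   ]
sherd_small call [364. 203.] 0.28 [0.468 0.105 0.   ]
62.98846049575291 [[-0.001 -0.955 -0.296  0.075]
 [ 1.    -0.001  0.001  0.002]
 [-0.001 -0.296  0.955 -0.165]
 [ 0.     0.     0.     1.   ]]
```

View pics/top.png

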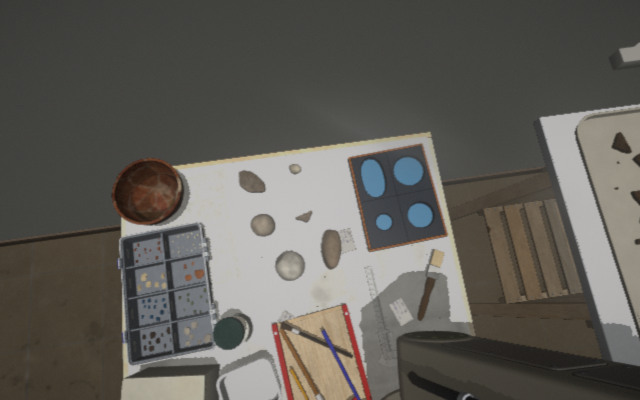

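View pics/scene.png

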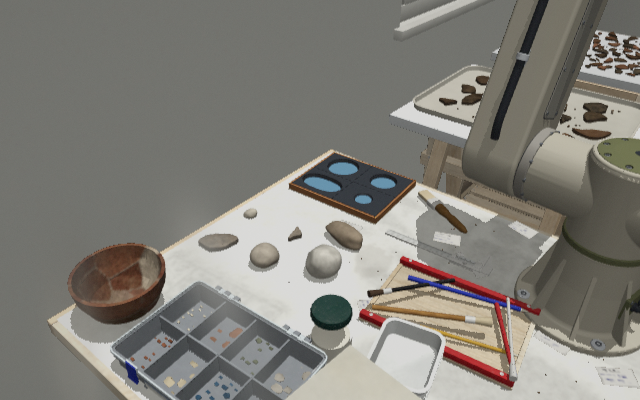

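The pictures agree with the networks. The stones are at about (291,268), (262,223), (330,249) and (294,168), and the tray is at (400,198) with its x axis about 19° off world x. Next I'll swing over to the stones.

>>> jog_arm --moves '[{"fingers":0,"slide":[388,-302,-140],"angular":[0,0,-63]},{"fingers":0,"slide":[388,-302,-140],"angular":[0,0,-63]},{"fingers":0,"slide":[388,-302,-140],"angular":[0,0,-63]},{"fingers":0,"slide":[388,-302,-140],"angular":[0,0,-63]},{"fingers":0,"slide":[388,-302,-140],"angular":[0,0,-63]},{"fingers":0,"slide":[388,-302,-140],"angular":[0,0,-63]},{"fingers":0,"slide":[388,-302,-140],"angular":[0,0,-63]},{"fingers":0,"slide":[388,-302,-140],"angular":[0,0,-63]},{"fingers":0,"slide":[388,-302,-140],"angular":[0,0,-63]},{"fingers":0,"slide":[388,-302,-140],"angular":[0,0,-63]}]'

```text
clock: 2.98
tcp_pos: [0.3975, -0.2234, 0.3247]
orientation: [0.001, 0.767, 0.641, 0.0]
wrist_force: [1.1, -0.5, 1.2]
finger_gap: 0.0851
grip_force: 0.0
```

```bash
cat >> h.py <<'E'
def go(xyz,yaw):
    """slide mm (tool axes), turn about tool z deg, to reach world TCP xyz, tool-x yaw deg, pointing down"""
    T=pose(); y=np.degrees(np.arctan2(T[1,0],T[0,0])); dz=-(yaw-y)
    Rt=R.from_euler('z',yaw,degrees=True).as_matrix()@np.diag([1,-1,-1])
    rv=np.degrees(R.from_matrix(T[:3,:3].T@Rt).as_rotvec())
    print("slide",(T[:3,:3].T@(np.array(xyz)-T[:3,3])*1000).round(1),"ang",rv.round(1),"yaw",y.round(1),"tcp",T[:3,3].round(4))
E
python3 - <<'E'
from h import *
go([.42,.30,.30],135); print(get_state()['joint_pos'])
E
```

```text
slide [519.1 -70.7  24.3] ang [  0.    0.1 -55.2] yaw 79.8 tcp [ 0.3975 -0.2234  0.3247]
[-6.88387928e-01  7.10119108e-02  2.47967633e-02  1.52353092e+00
 -1.02025862e-04  1.06079274e+00]
```

>>> jog_arm --moves '[{"fingers":0,"slide":[519,-71,24],"angular":[0,0,-55]},{"fingers":0,"slide":[519,-71,24],"angular":[0,0,-55]},{"fingers":0,"slide":[519,-71,24],"angular":[0,0,-55]},{"fingers":0,"slide":[519,-71,24],"angular":[0,0,-55]},{"fingers":0,"slide":[519,-71,24],"angular":[0,0,-55]},{"fingers":0,"slide":[519,-71,24],"angular":[0,0,-55]},{"fingers":0,"slide":[519,-71,24],"angular":[0,0,-55]},{"fingers":0,"slide":[519,-71,24],"angular":[0,0,-55]},{"fingers":0,"slide":[519,-71,24],"angular":[0,0,-55]},{"fingers":0,"slide":[519,-71,24],"angular":[0,0,-55]}]'

```text
clock: 3.82
tcp_pos: [0.4157, 0.1927, 0.305]
orientation: [0.0, 0.386, 0.922, 0.0]
wrist_force: [1.2, 0.1, -0.3]
finger_gap: 0.0851
grip_force: 0.0
```

>>> jog_arm --moves '[{"fingers":0,"slide":[160,-20,8],"angular":[0,0,-8]},{"fingers":0,"slide":[160,-20,8],"angular":[0,0,-8]},{"fingers":0,"slide":[160,-20,8],"angular":[0,0,-8]},{"fingers":0,"slide":[160,-20,8],"angular":[0,0,-8]},{"fingers":0,"slide":[160,-20,8],"angular":[0,0,-8]},{"fingers":0,"slide":[160,-20,8],"angular":[0,0,-8]}]'

```text
clock: 4.32
tcp_pos: [0.288, 0.2916, 0.2969]
orientation: [0.0, 0.319, 0.948, 0.0]
wrist_force: [0.1, -0.3, -0.1]
finger_gap: 0.0853
grip_force: 0.0
```

```bash
python3 - <<'E'
from h import *
p=shot("wrist"); save(p,"w1"); T=pose(); print(get_state()['clock'],T[:3,3],p["cx"],p["cy"])
for n in ['stone_large','stone_medium','stone_long','stone_small','nest_large','nest_medium','nest_long','nest_small','sherd_big','sherd_small']:
    for r in tip_of(n,p)[:1]: print(n,np.round(r["point"],0),round(r["p"],2),ray(p,r["point"],.003 if 'nest' in n else 0).round(3))
E
```

```text
4.3667 [0.28918476 0.29105525 0.29692627] 323.6566199027109 196.888076417646
stone_large [357. 168.] 0.93 [0.338 0.313 0.   ]
stone_medium [438. 182.] 0.74 [0.426 0.395 0.   ]
stone_long [329. 231.] 0.94 [0.392 0.222 0.   ]
stone_small [457. 277.] 0.44 [0.58  0.337 0.   ]
nest_large [325. 376.] 0.47 [0.608 0.049 0.003]
nest_medium [327. 376.] 0.74 [0.61  0.052 0.003]
nest_long [355. 342.] 0.91 [0.58  0.135 0.003]
nest_small [300. 304.] 0.81 [0.466 0.107 0.003]
sherd_big [504. 216.] 0.62 [0.531 0.447 0.   ]
sherd_small [397. 236.] 0.66 [0.461 0.3   0.   ]
```

View pics/w1.png

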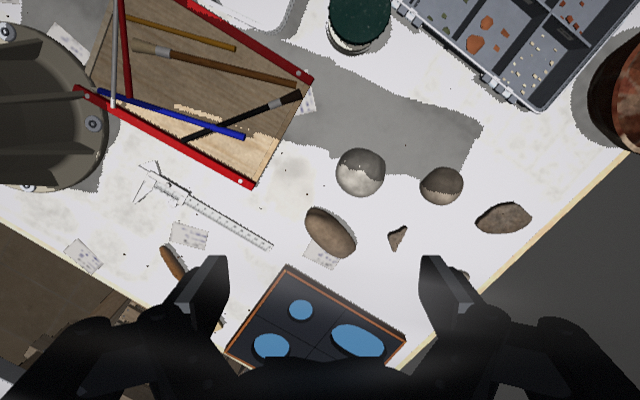

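Wrist view: large stone at (360,172), medium at (441,185), long at (330,232), small sherd at (397,236), tray at the bottom. The pebble is hidden behind the right finger. I'll check where the fingertips are and segment the stones.

```bash
python3 - <<'E'
from h import *
im=cv2.imread("pics/w1.png")
a=cv2.convertScaleAbs(im[230:330,170:480],alpha=2.5,beta=20); cv2.imwrite("pics/c1.png",cv2.resize(a,None,fx=2.5,fy=2.5))
E
```

```text
(no output)
```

View pics/c1.png

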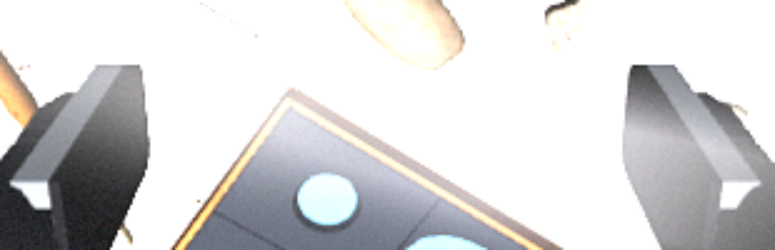

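```bash
python3 - <<'E'
from h import *
p=shot("scene"); T=pose(); im=p["color"][:,:,::-1].copy()
for z,c in((-.002,(0,0,255)),(-.038,(0,255,0))):
  for y in (-.0425,.0425):
    u=proj(p,(T@[0,y,z,1])[:3]); print(z,y,u); im[int(round(u[1])),int(round(u[0]))]=c
u=proj(p,T[:3,3]);u=[int(a) for a in u]; print(u)
a=im[max(u[1]-70,0):u[1]+40,max(0,u[0]-80):u[0]+80]; a=cv2.convertScaleAbs(a,alpha=2,beta=20)
cv2.imwrite("pics/c2.png",cv2.resize(a,None,fx=4.5,fy=4.5,interpolation=cv2.INTER_NEAREST))
E
```

```text
-0.002 -0.0425 [np.float64(383.90569215193955), np.float64(137.91191441055113)]
-0.002 0.0425 [np.float64(329.46707415033035), np.float64(137.0014102022501)]
-0.038 -0.0425 [np.float64(385.73963288892094), np.float64(116.79080628118696)]
-0.038 0.0425 [np.float64(329.8924948157926), np.float64(115.92285975039701)]
[356, 138]
```

View pics/c2.png

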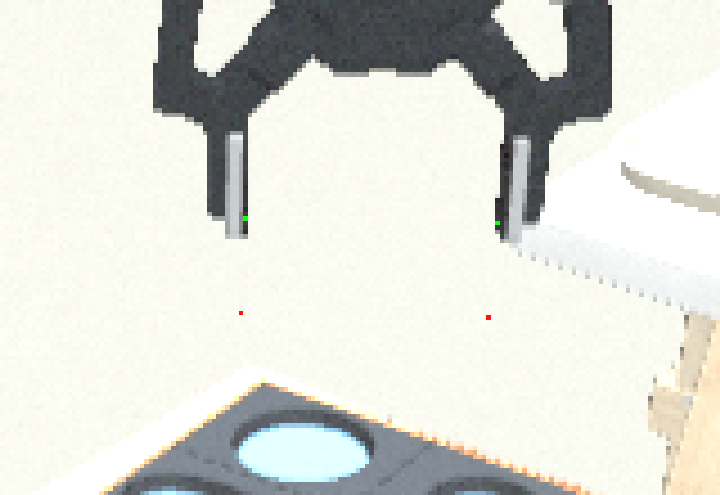

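Both cameras agree that the open fingertips are about 30–35 mm behind the reported TCP, not ahead of it. I'll work from the measured offset and check it by contact. The long stone comes first.

```bash
python3 - <<'E'
from h import *
go([.39,.222,.12],188); print(get_state()['joint_pos'].round(2))
E
```

```text
slide [-120.9    6.8  176.6] ang [ -0.   -0.  -45.5] yaw 142.5 tcp [0.29   0.2903 0.2966]
[ 0.59 -0.02 -0.14  1.45 -0.    1.24]
```

>>> jog_arm --moves '[{"fingers":0,"slide":[-121,7,177],"angular":[0,0,-45.5]},{"fingers":0,"slide":[-121,7,177],"angular":[0,0,-45.5]},{"fingers":0,"slide":[-121,7,177],"angular":[0,0,-45.5]},{"fingers":0,"slide":[-121,7,177],"angular":[0,0,-45.5]},{"fingers":0,"slide":[-121,7,177],"angular":[0,0,-45.5]},{"fingers":0,"slide":[-121,7,177],"angular":[0,0,-45.5]},{"fingers":0,"slide":[-121,7,177],"angular":[0,0,-45.5]},{"fingers":0,"slide":[-121,7,177],"angular":[0,0,-45.5]},{"fingers":0,"slide":[-121,7,177],"angular":[0,0,-45.5]}]'

```text
clock: 5.67
tcp_pos: [0.3901, 0.2224, 0.1197]
orientation: [-0.0, -0.069, 0.998, -0.0]
wrist_force: [-0.3, -0.4, -0.1]
finger_gap: 0.0851
grip_force: 0.0
```

```bash
cat >> h.py <<'E'
def blob(p,guess,h,thr,rad=.07,dark=True):
    """segment thing near world guess (at height h) against white table; returns world centre & long-axis angle of mask ray-cast to h"""
    g=cv2.cvtColor(p["color"],cv2.COLOR_RGB2GRAY); m=((g<thr) if dark else (g>thr)).astype(np.uint8)
    m=cv2.morphologyEx(m,cv2.MORPH_OPEN,np.ones((3,3)))
    n,l=cv2.connectedComponents(m); u=[int(round(a)) for a in proj(p,guess)]
    k=l[u[1],u[0]]; ys,xs=np.nonzero(l==k)
    c=max(cv2.findContours((l==k).astype(np.uint8),cv2.RETR_EXTERNAL,cv2.CHAIN_APPROX_NONE)[0],key=len)[:,0]
    W=np.array([ray(p,q,h)[:2] for q in c])
    (cx,cy),(w,hh),a=cv2.minAreaRect((W*1000).astype(np.float32))
    if w<hh: a+=90
    print("px",u,"lab",k,len(xs),"bbox",xs.min(),xs.max(),ys.min(),ys.max(),"centre",round(cx,1),round(cy,1),"size",round(w,1),round(hh,1),"long axis deg",round(a,1))
E
python3 - <<'E'
from h import *
p=shot("wrist"); save(p,"w2"); print(get_state()['clock'],pose()[:3,3].round(4))
for r in tip_of("stone_long",p)[:2]: print(np.round(r["point"]),r["p"],ray(p,r["point"],0).round(4))
for t in (90,120,150): blob(p,[.39,.222,.02],.018,t)
E
```

```text
5.7167 [0.3902 0.2227 0.12  ]
[330. 182.] 0.73 [ 0.3882  0.2258 -0.    ]
px [326, 189] lab 0 176474 bbox 0 639 0 393 centre 412.1 247.5 size 344.3 614.0 long axis deg 96.3
px [326, 189] lab 0 164310 bbox 0 639 0 393 centre 418.7 249.4 size 346.9 602.4 long axis deg 97.9
px [326, 189] lab 3 23613 bbox 281 483 0 249 centre 338.2 264.7 size 203.7 149.0 long axis deg 12.3
```

View pics/w2.png

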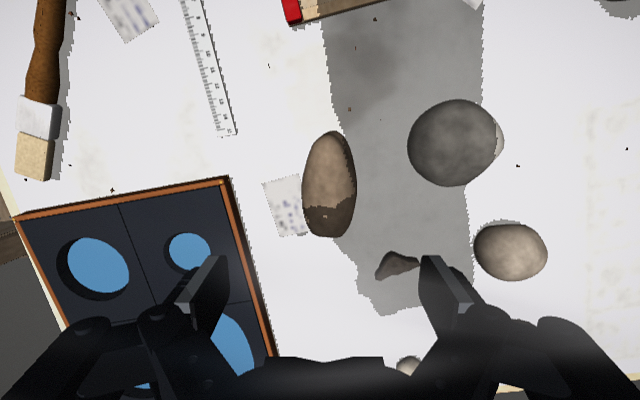

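The long stone spans (335,131) to (326,238), so its axis is at about 4° in world. The small sherd, at (398,265), is clear of the fingers.

```bash
python3 - <<'E'
from h import *
p=shot("wrist"); c=ray(p,(329.5,185),.016); print(c, [ray(p,q,.016).round(4) for q in((335,131),(326,238),(302,185),(357,185))])
go([c[0],c[1],.02],184); go([c[0],c[1],-.011],184)
E
```

```text
[0.38725562 0.22531047 0.016     ] [array([0.3417, 0.2232, 0.016 ]), array([0.4365, 0.2293, 0.016 ]), array([0.3905, 0.2021, 0.016 ]), array([0.384 , 0.2486, 0.016 ])]
slide [  2.8   2.8 100.3] ang [0.  0.1 4. ] yaw -172.0 tcp [0.3903 0.2229 0.1203]
slide [  2.8   2.8 131.3] ang [0.  0.1 4. ] yaw -172.0 tcp [0.3903 0.2229 0.1203]
```

>>> jog_arm --moves '[{"fingers":0,"slide":[2,3,40],"angular":[0,0,4]},{"fingers":0,"slide":[2,3,80],"angular":[0,0,4]},{"fingers":0,"slide":[2,3,100],"angular":[0,0,4]},{"fingers":0,"slide":[2,3,110],"angular":[0,0,4]},{"fingers":0,"slide":[2,3,115],"angular":[0,0,4]},{"fingers":0,"slide":[2,3,115],"angular":[0,0,4]}]'

```text
clock: 6.32
tcp_pos: [0.387, 0.2253, 0.0042]
orientation: [-0.001, -0.035, 0.999, -0.0]
wrist_force: [-0.9, 0.5, 0.2]
finger_gap: 0.0855
grip_force: 0.0
```

```bash
python3 - <<'E'
from h import *
p=shot("scene"); T=pose(); print(T[:3,3],get_state()['wrist_force']); u=[int(a) for a in proj(p,T[:3,3]+[0,0,.03])]
im=p["color"][:,:,::-1].copy()
for y in (-.0425,.0425):
  for z,c in ((.0,(0,0,255)),(.02,(0,255,0))):
    q=(T@[0,y,0,1])[:3]; q[2]=z; v=proj(p,q); im[int(round(v[1])),int(round(v[0]))]=c
a=im[u[1]-65:u[1]+40,u[0]-70:u[0]+70]; cv2.imwrite("pics/c3.png",cv2.resize(cv2.convertScaleAbs(a,alpha=1.3,beta=10),None,fx=5,fy=5,interpolation=cv2.INTER_NEAREST))
E
```

```text
[0.38773671 0.22550286 0.00504461] [-0.61526586 -0.75984178  0.7014716 ]
```

View pics/c3.png

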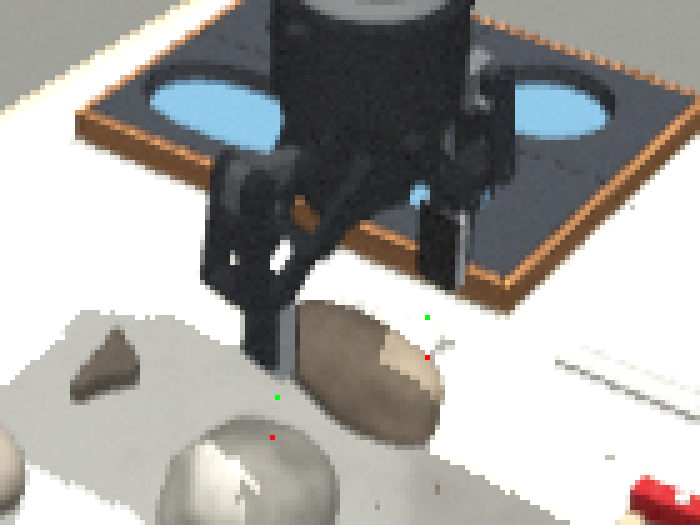

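The tips stand about 30 mm up with the TCP at 5 mm, straddling the long stone. I'll go 12 mm lower and grip.

>>> jog_arm --moves '[{"fingers":0,"slide":[0,0,12],"angular":[0,0,0]},{"fingers":0,"slide":[0,0,12]},{"fingers":1,"slide":[0,0,12]},{"fingers":1,"slide":[0,0,12]},{"fingers":1,"slide":[0,0,12]},{"fingers":1,"slide":[0,0,12]},{"fingers":1,"slide":[0,0,12]},{"fingers":1,"slide":[0,0,12]},{"fingers":1,"slide":[0,0,12]},{"fingers":1,"slide":[0,0,12]}]' --squeeze 45

```text
schema error: expected keys fingers, slide, angular
```

```bash
python3 - <<'E'
from h import *
s=get_state(); print(s['finger_gap'],s['grip_force'],s['wrist_force'])
p=shot("scene"); T=pose(); print(T[:3,3]); u=[int(a) for a in proj(p,T[:3,3]+[0,0,.03])]
im=p["color"][:,:,::-1].copy()
for y in (-.0235,.0235):
  for z,c in ((.0,(0,0,255)),(.02,(0,255,0))):
    q=(T@[0,y,0,1])[:3]; q[2]=z; v=proj(p,q); im[int(round(v[1])),int(round(v[0]))]=c
a=im[u[1]-65:u[1]+40,u[0]-70:u[0]+70]; cv2.imwrite("pics/c4.png",cv2.resize(cv2.convertScaleAbs(a,alpha=1.3,beta=10),None,fx=5,fy=5,interpolation=cv2.INTER_NEAREST))
p=shot("wrist"); save(p,"w3")
E
```

```text
0.08566058057888341 0.0 [-0.61526586 -0.75984178  0.7014716 ]
[0.38835304 0.22569114 0.00560193]
```

View pics/c4.png

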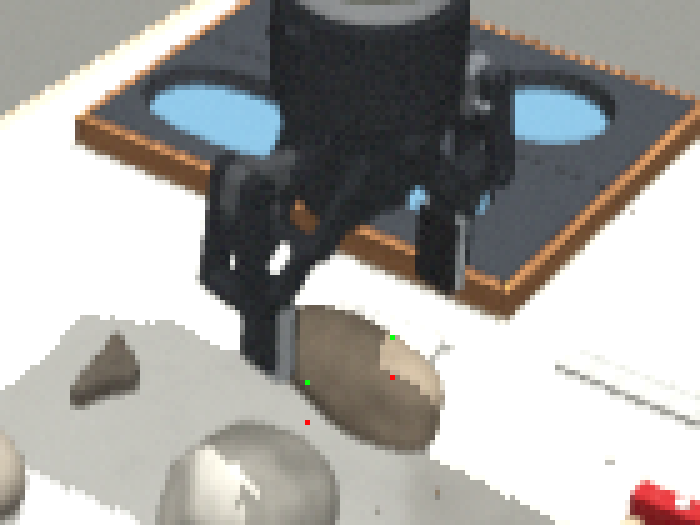

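The call was refused because every row needs all three keys, so nothing moved. I'll repeat it in full.

>>> jog_arm --moves '[{"fingers":0,"slide":[0,0,12],"angular":[0,0,0]},{"fingers":0,"slide":[0,0,12],"angular":[0,0,0]},{"fingers":1,"slide":[0,0,12],"angular":[0,0,0]},{"fingers":1,"slide":[0,0,12],"angular":[0,0,0]},{"fingers":1,"slide":[0,0,12],"angular":[0,0,0]},{"fingers":1,"slide":[0,0,12],"angular":[0,0,0]},{"fingers":1,"slide":[0,0,12],"angular":[0,0,0]},{"fingers":1,"slide":[0,0,12],"angular":[0,0,0]},{"fingers":1,"slide":[0,0,12],"angular":[0,0,0]},{"fingers":1,"slide":[0,0,12],"angular":[0,0,0]}]' --squeeze 45

```text
clock: 7.3
tcp_pos: [0.3882, 0.2255, -0.0061]
orientation: [0.001, -0.035, 0.999, 0.0]
wrist_force: [-1.0, -0.6, 8.4]
finger_gap: 0.044
grip_force: 44.6
```

```bash
python3 - <<'E'
from h import *
s=get_state(); print(s['clock'],s['finger_gap'],s['grip_force'],s['wrist_force'])
p=shot("scene"); T=pose(); print(T[:3,3]); u=[int(a) for a in proj(p,T[:3,3]+[0,0,.03])]
im=p["color"][:,:,::-1].copy()
for y in (-.0235,.0235):
  for z,c in ((.0,(0,0,255)),(.02,(0,255,0))):
    q=(T@[0,y,0,1])[:3]; q[2]=z; v=proj(p,q); im[int(round(v[1])),int(round(v[0]))]=c
a=im[u[1]-65:u[1]+40,u[0]-70:u[0]+70]; cv2.imwrite("pics/c5.png",cv2.resize(cv2.convertScaleAbs(a,alpha=1.3,beta=10),None,fx=5,fy=5,interpolation=cv2.INTER_NEAREST))
E
```

```text
7.3 0.044013982256736035 44.557083109393716 [-0.96493949 -0.63467219  8.42530324]
[ 0.38818891  0.22554667 -0.00607833]
```

View pics/c5.png

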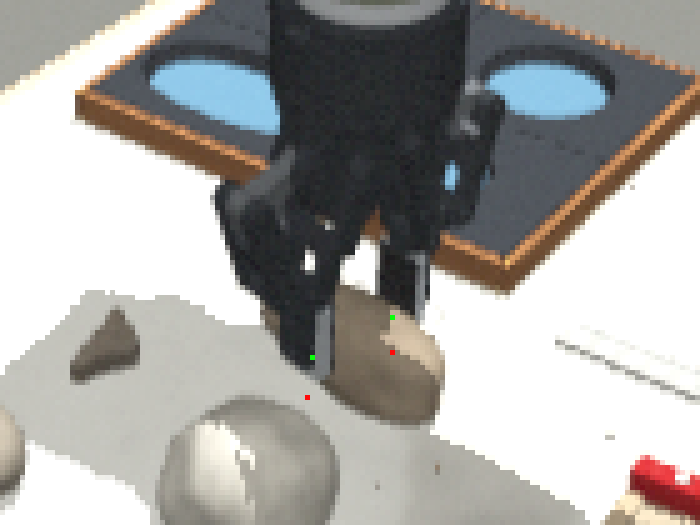

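The gap of 44 mm is under the 47 mm width, so the pads are slightly above the widest part. I'll re-grip 4 mm lower.

>>> jog_arm --moves '[{"fingers":0.3,"slide":[0,0,0],"angular":[0,0,0]},{"fingers":0.3,"slide":[0,0,0],"angular":[0,0,0]},{"fingers":0.3,"slide":[0,0,4],"angular":[0,0,0]},{"fingers":1,"slide":[0,0,4],"angular":[0,0,0]},{"fingers":1,"slide":[0,0,4],"angular":[0,0,0]},{"fingers":1,"slide":[0,0,4],"angular":[0,0,0]},{"fingers":1,"slide":[0,0,4],"angular":[0,0,0]},{"fingers":1,"slide":[0,0,4],"angular":[0,0,0]},{"fingers":1,"slide":[0,0,4],"angular":[0,0,0]}]' --squeeze 45

```text
clock: 8.1
tcp_pos: [0.3872, 0.2251, -0.0114]
orientation: [-0.0, -0.035, 0.999, -0.0]
wrist_force: [-1.6, 0.1, 3.9]
finger_gap: 0.044
grip_force: 45.5
```

>>> jog_arm --moves '[{"fingers":1,"slide":[0,0,-10],"angular":[0,0,0]},{"fingers":1,"slide":[0,0,-30],"angular":[0,0,0]},{"fingers":1,"slide":[0,0,-60],"angular":[0,0,0]},{"fingers":1,"slide":[0,0,-60],"angular":[0,0,0]}]'

```text
clock: 8.43
tcp_pos: [0.3905, 0.2263, 0.0524]
orientation: [0.003, -0.035, 0.999, 0.001]
wrist_force: [0.2, 0.5, -1.9]
finger_gap: 0.0436
grip_force: 46.7
```

```bash
python3 - <<'E'
from h import *
s=get_state(); print(s['clock'],s['finger_gap'],s['grip_force'],s['wrist_force'],s['joint_pos'].round(2))
go([.576,.14,.06],199)
p=shot("wrist"); save(p,"w3")
for n in ['nest_large','nest_medium','nest_long','nest_small']:
    for r in tip_of(n,p)[:1]: print(n,np.round(r["point"],0),round(r["p"],2),ray(p,r["point"],.003).round(4))
p=shot("top")
for n in ['nest_large','nest_medium','nest_long','nest_small']:
    for r in tip_of(n,p)[:1]: print(n,np.round(r["point"],1),round(r["p"],2),ray(p,r["point"],.003).round(4))
m=cv2.inRange(cv2.cvtColor(p["color"],cv2.COLOR_RGB2HSV),(95,80,80),(115,255,255))
n,l,st,c=cv2.connectedComponentsWithStats(m)
for i in range(1,n):
    if st[i,4]>60: print(st[i],c[i].round(1),ray(p,c[i],.007).round(4))
E
```

```text
8.4333 0.0436402650217365 46.70255703153089 [ 0.2439352   0.48058719 -1.93010025] [ 0.35  0.19 -0.53  0.85 -0.    0.28]
slide [-179.   -99.2   -6.7] ang [  0.    0.4 -15. ] yaw -176.0 tcp [0.3905 0.2263 0.0524]
nest_small [158. 292.] 0.7 [0.4661 0.104  0.003 ]
nest_large [405.9 171.2] 0.59 [0.6048 0.0626 0.003 ]
nest_medium [421.2 216.3] 0.87 [0.4942 0.0172 0.003 ]
nest_long [374.2 174.6] 0.62 [0.5862 0.1409 0.003 ]
nest_small [259.9 223.9] 0.23 [0.4275 0.4054 0.003 ]
[394 158  29  27 643] [407.9 170.9] [0.6049 0.0584 0.007 ]
[407 203  26  25 492] [419.8 214.8] [0.4965 0.0218 0.007 ]
```

```bash
cat > nests.py <<'E'
from h import *
def fit(p,img,box):
    G={'large':(57,-45),'medium':(-57,-45),'long':(57,45),'small':(-57,45)}
    g=np.array([[.605,.058],[.4965,.02],[.577,.142],[.466,.107]])
    m=cv2.inRange(cv2.cvtColor(img,cv2.COLOR_RGB2HSV),(95,80,80),(115,255,255))
    n,l,st,c=cv2.connectedComponentsWithStats(m); A=[];B=[];N=[]
    for i in range(1,n):
        if st[i,4]<60: continue
        ys,xs=np.nonzero(l==i)
        w=ray(p,[(xs.min()+xs.max())/2,(ys.min()+ys.max())/2],.007)[:2]; w=(w+ray(p,c[i],.007)[:2])/2
        k=np.argmin(np.linalg.norm(g-w,axis=1))
        if np.linalg.norm(g[k]-w)<.03: A.append(np.array(list(G.values())[k])/1000.);B.append(w);N.append(list(G)[k])
    A=np.array(A);B=np.array(B);a=A-A.mean(0);b=B-B.mean(0)
    U,S,V=np.linalg.svd(b.T@a);Rm=U@np.diag([1,np.linalg.det(U@V)])@V
    print("yaw",np.degrees(np.arctan2(Rm[1,0],Rm[0,0])).round(2))
    for n2,q in G.items(): print(n2,(Rm@(np.array(q)/1000.-A.mean(0))+B.mean(0)).round(4),"meas",B[N.index(n2)].round(4) if n2 in N else None)
E
python3 - <<'E'
from nests import *
fit(shot("top"),cv2.imread("pics/top.png")[:,:,::-1],0)
p=shot("scene"); fit(p,cv2.imread("pics/scene.png")[:,:,::-1],0)
E
```

```text
yaw 18.48
large [0.6052 0.0588] meas [0.6054 0.0589]
medium [0.4971 0.0227] meas [0.4963 0.0222]
long [0.5766 0.1442] meas [0.5766 0.1447]
small [0.4685 0.108 ] meas [0.4691 0.1079]
yaw 18.8
large [0.6079 0.0554] meas [0.6085 0.0552]
medium [0.5    0.0187] meas [0.4984 0.0184]
long [0.5789 0.1406] meas [0.5786 0.1418]
small [0.4709 0.1039] meas [0.4722 0.1031]
```

```bash
python3 - <<'E'
from h import *
go([.5762,.1445,.04],198.8);print(get_state()['clock'])
E
```

```text
slide [-182.7  -93.7    8.2] ang [ -0.   -0.  -14.8] yaw -176.0 tcp [0.3873 0.2251 0.0483]
9.0333
```

>>> jog_arm --moves '[{"fingers":1,"slide":[-40,-20,0],"angular":[0,0,-3]},{"fingers":1,"slide":[-75,-39,0],"angular":[0,0,-7]},{"fingers":1,"slide":[-110,-57,0],"angular":[0,0,-11]},{"fingers":1,"slide":[-145,-75,0],"angular":[0,0,-14.8]},{"fingers":1,"slide":[-170,-87,0],"angular":[0,0,-14.8]},{"fingers":1,"slide":[-183,-94,0],"angular":[0,0,-14.8]},{"fingers":1,"slide":[-183,-94,8],"angular":[0,0,-14.8]},{"fingers":1,"slide":[-183,-94,8],"angular":[0,0,-14.8]}]'

```text
clock: 9.7
tcp_pos: [0.5761, 0.1437, 0.0387]
orientation: [-0.001, -0.163, 0.987, 0.0]
wrist_force: [-0.5, 0.3, -2.9]
finger_gap: 0.0436
grip_force: 46.7
```

```bash
python3 - <<'E'
from h import *
go([.5762,.1445,.003],198.8)
p=shot("wrist");save(p,"w4")
E
```

```text
slide [-0.5  0.7 35.7] ang [ 0.  -0.2 -0. ] yaw -161.2 tcp [0.5761 0.1437 0.0387]
```

View pics/w4.png

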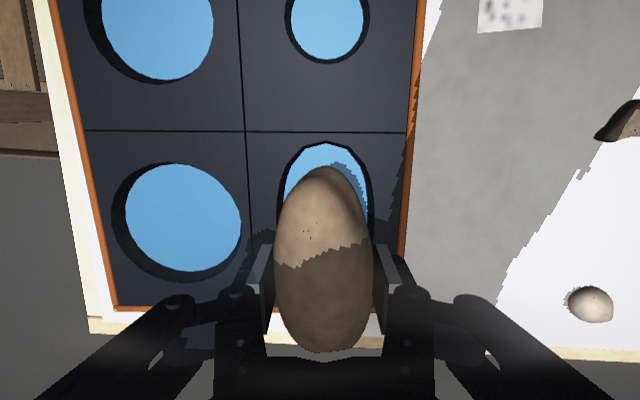

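The stone hangs upright over the oval, whose mouth spans columns 277–374, and it lines up. I'll lower it.

>>> jog_arm --moves '[{"fingers":1,"slide":[0,1,15],"angular":[0,0,0]},{"fingers":1,"slide":[0,1,28],"angular":[0,0,0]},{"fingers":1,"slide":[0,1,34],"angular":[0,0,0]},{"fingers":1,"slide":[0,1,38],"angular":[0,0,0]},{"fingers":1,"slide":[0,1,40],"angular":[0,0,0]},{"fingers":1,"slide":[0,1,40],"angular":[0,0,0]}]'

```text
clock: 10.25
tcp_pos: [0.5759, 0.1456, 0.0007]
orientation: [-0.0, -0.164, 0.986, -0.0]
wrist_force: [0.3, 0.3, -2.3]
finger_gap: 0.0435
grip_force: 46.7
```

>>> jog_arm --moves '[{"fingers":1,"slide":[0,0,1.5],"angular":[0,0,0]},{"fingers":1,"slide":[0,0,2.5],"angular":[0,0,0]},{"fingers":1,"slide":[0,0,2.5],"angular":[0,0,0]}]'

```text
clock: 10.5
tcp_pos: [0.5767, 0.1453, -0.0015]
orientation: [0.0, -0.164, 0.987, -0.0]
wrist_force: [-0.5, 0.3, -1.4]
finger_gap: 0.0437
grip_force: 46.7
```

>>> jog_arm --moves '[{"fingers":1,"slide":[0,0,1],"angular":[0,0,0]},{"fingers":1,"slide":[0,0,1],"angular":[0,0,0]}]'

```text
clock: 10.67
tcp_pos: [0.5765, 0.1453, -0.0027]
orientation: [0.0, -0.164, 0.987, -0.0]
wrist_force: [0.1, -0.1, -3.1]
finger_gap: 0.0439
grip_force: 46.7
```

>>> jog_arm --moves '[{"fingers":1,"slide":[0,0,1.5],"angular":[0,0,0]},{"fingers":1,"slide":[0,0,1.5],"angular":[0,0,0]},{"fingers":0.3,"slide":[0,0,1.5],"angular":[0,0,0]},{"fingers":0.3,"slide":[0,0,1.5],"angular":[0,0,0]},{"fingers":0.3,"slide":[0,0,1.5],"angular":[0,0,0]},{"fingers":0.2,"slide":[0,0,1.5],"angular":[0,0,0]},{"fingers":0.2,"slide":[0,0,-20],"angular":[0,0,0]},{"fingers":0.2,"slide":[0,0,-60],"angular":[0,0,0]},{"fingers":0.1,"slide":[0,0,-100],"angular":[0,0,0]},{"fingers":0,"slide":[0,0,-130],"angular":[0,0,0]}]'

```text
clock: 11.5
tcp_pos: [0.577, 0.1454, 0.1303]
orientation: [0.001, -0.164, 0.987, -0.0]
wrist_force: [1.0, 0.9, 0.2]
finger_gap: 0.0852
grip_force: 0.0
```

```bash
python3 - <<'E'
from h import *
go([.336,.314,.135],109); print(get_state()['wrist_force'],get_state()['joint_pos'].round(2))
p=shot("wrist")
for r in tip_of("stone_long",p)[:1]: print(r["p"],ray(p,r["point"],.007))
E
```

```text
slide [173.6 237.4  -5.2] ang [ 0.1  0.1 89.8] yaw -161.2 tcp [0.577  0.1454 0.1303]
[0.96904137 0.87558436 0.2418794 ] [ 0.11  0.38 -0.05  1.13 -0.   -0.22]
0.74 [0.57771641 0.14540829 0.007     ]
```

The long stone is seated at (0.577, 0.145), 1–2 mm off centre. The large stone is next.

>>> jog_arm --moves '[{"fingers":0,"slide":[174,237,-5],"angular":[0,0,70]},{"fingers":0,"slide":[174,237,-5],"angular":[0,0,70]},{"fingers":0,"slide":[174,237,-5],"angular":[0,0,70]},{"fingers":0,"slide":[174,237,-5],"angular":[0,0,70]},{"fingers":0,"slide":[174,237,-5],"angular":[0,0,70]},{"fingers":0,"slide":[174,237,-5],"angular":[0,0,70]},{"fingers":0,"slide":[174,237,-5],"angular":[0,0,70]},{"fingers":0,"slide":[174,237,-5],"angular":[0,0,70]},{"fingers":0,"slide":[174,237,-5],"angular":[0,0,70]},{"fingers":0,"slide":[174,237,-5],"angular":[0,0,70]}]'

```text
clock: 12.43
tcp_pos: [0.3336, 0.314, 0.1319]
orientation: [-0.0, 0.428, 0.904, -0.0]
wrist_force: [-0.4, -0.2, -0.8]
finger_gap: 0.0851
grip_force: 0.0
```

```bash
python3 - <<'E'
from h import *
p=shot("wrist");save(p,"w5"); print(get_state()['clock'],pose()[:3,3])
for n in("stone_large","stone_medium"):
  for f_ in(tip_of,look_for):
    for r in f_(n,p)[:1]: print(n,r["point"],r["p"],ray(p,r["point"],0 if f_ is tip_of else .02).round(4))
E
```

```text
12.4833 [0.33415754 0.31374011 0.13187736]
stone_large [325.9, 177.3] 0.93 [0.3337 0.3153 0.    ]
stone_large [329.2, 188.3] 0.95 [0.3391 0.3132 0.02  ]
stone_medium [452.0, 174.1] 0.75 [0.4228 0.392  0.    ]
stone_medium [463.3, 175.0] 0.81 [0.4217 0.3963 0.02  ]
```

View pics/w5.png

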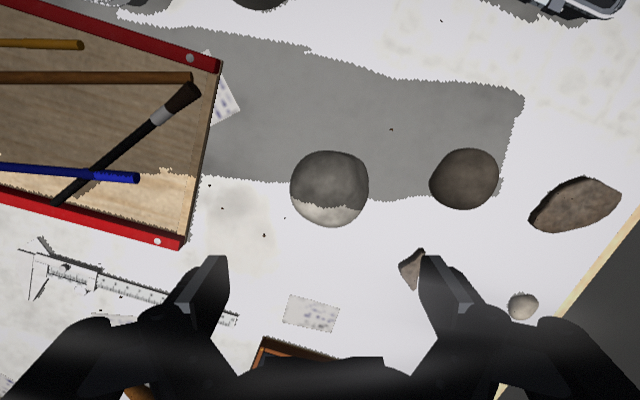

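The large stone spans columns 290–369 and rows 150–227. The medium spans 429–499 and 148–210, and the pebble is at (523,306).

```bash
python3 - <<'E'
from h import *
p=shot("wrist"); c=ray(p,(329.5,188.5),.027); print(c,[ray(p,q,.027).round(4) for q in((290,188),(369,188),(330,150),(330,227))])
print("med",ray(p,(464,179),.018),[ray(p,q,.018).round(4) for q in((429,179),(499,179),(464,148),(464,210))])
print("small",ray(p,(523,306.5),.007), "sherd", ray(p,(407,270),.007))
go([c[0],c[1],-.003],109)
E
```

```text
[0.3396281  0.31387955 0.027     ] [array([0.3132, 0.2926, 0.027 ]), array([0.3655, 0.3358, 0.027 ]), array([0.3187, 0.3396, 0.027 ]), array([0.3628, 0.2868, 0.027 ])]
med [0.42699266 0.39406105 0.018     ] [array([0.4033, 0.3744, 0.018 ]), array([0.4507, 0.4137, 0.018 ]), array([0.4069, 0.4129, 0.018 ]), array([0.4483, 0.3741, 0.018 ])]
small [0.58014237 0.34007656 0.007     ] sherd [0.45755885 0.29413692 0.007     ]
slide [ -2.2   3.8 135. ] ang [-0.   0.  20.6] yaw 129.6 tcp [0.3353 0.3132 0.132 ]
```

>>> jog_arm --moves '[{"fingers":0,"slide":[-1.5,3,10],"angular":[0,0,0]},{"fingers":0,"slide":[-1.5,3,45],"angular":[0,0,0]},{"fingers":0,"slide":[-1.5,3,80],"angular":[0,0,0]},{"fingers":0,"slide":[-1.5,3,110],"angular":[0,0,0]},{"fingers":0,"slide":[-1.5,3,130],"angular":[0,0,0]},{"fingers":0,"slide":[-1.5,3,141],"angular":[0,0,0]},{"fingers":0,"slide":[-1.5,3,141],"angular":[0,0,0]}]'

```text
clock: 13.32
tcp_pos: [0.3364, 0.3123, -0.0121]
orientation: [-0.002, 0.427, 0.904, -0.003]
wrist_force: [-0.2, 0.2, 0.5]
finger_gap: 0.0854
grip_force: 0.0
```

>>> jog_arm --moves '[{"fingers":1,"slide":[0,0,0],"angular":[0,0,0]},{"fingers":1,"slide":[0,0,0],"angular":[0,0,0]},{"fingers":1,"slide":[0,0,0],"angular":[0,0,0]},{"fingers":1,"slide":[0,0,0],"angular":[0,0,0]},{"fingers":1,"slide":[0,0,0],"angular":[0,0,0]}]' --squeeze 50

```text
clock: 13.73
tcp_pos: [0.3392, 0.3144, -0.0076]
orientation: [0.001, 0.427, 0.904, 0.001]
wrist_force: [-2.0, -3.5, 5.8]
finger_gap: 0.0634
grip_force: 55.8
```

>>> jog_arm --moves '[{"fingers":1,"slide":[0,0,-5],"angular":[0,0,0]},{"fingers":1,"slide":[0,0,-20],"angular":[0,0,0]},{"fingers":1,"slide":[0,0,-45],"angular":[0,0,0]},{"fingers":1,"slide":[0,0,-70],"angular":[0,0,0]},{"fingers":1,"slide":[0,0,-75],"angular":[0,0,0]},{"fingers":1,"slide":[0,0,-75],"angular":[0,0,0]}]'

```text
clock: 14.23
tcp_pos: [0.3401, 0.3153, 0.0678]
orientation: [0.001, 0.427, 0.904, 0.002]
wrist_force: [0.6, -0.5, -4.7]
finger_gap: 0.0634
grip_force: 56.5
```

```bash
python3 - <<'E'
from h import *
go([.6047,.059,.05],109);s=get_state(); print(s['wrist_force'],s['finger_gap'],s['joint_pos'].round(2))
E
```

```text
slide [-366.    41.2   18.2] ang [ 0.3 -0.  20.5] yaw 129.5 tcp [0.3401 0.3153 0.0678]
[ 0.59712608 -0.47623975 -4.74442588] 0.0633984341481645 [ 0.57  0.19 -0.48  0.89  0.    1.46]
```

>>> jog_arm --moves '[{"fingers":1,"slide":[-25,3,0],"angular":[0,0,2]},{"fingers":1,"slide":[-60,7,0],"angular":[0,0,5]},{"fingers":1,"slide":[-100,11,0],"angular":[0,0,8]},{"fingers":1,"slide":[-140,15,0],"angular":[0,0,11]},{"fingers":1,"slide":[-180,20,0],"angular":[0,0,14]},{"fingers":1,"slide":[-220,25,0],"angular":[0,0,17]},{"fingers":1,"slide":[-260,29,0],"angular":[0,0,20.5]},{"fingers":1,"slide":[-300,33,0],"angular":[0,0,20.5]},{"fingers":1,"slide":[-335,38,0],"angular":[0,0,20.5]},{"fingers":1,"slide":[-355,40,0],"angular":[0,0,20.5]}]'

```text
clock: 15.07
tcp_pos: [0.5973, 0.0622, 0.0638]
orientation: [0.0, 0.582, 0.813, -0.0]
wrist_force: [0.4, 0.5, -4.3]
finger_gap: 0.0632
grip_force: 56.5
```

>>> jog_arm --moves '[{"fingers":1,"slide":[-10,0,8],"angular":[0,0,0]},{"fingers":1,"slide":[-10,-3,18],"angular":[0,0,0]},{"fingers":1,"slide":[-10,-3,18],"angular":[0,0,0]},{"fingers":1,"slide":[-10,-3,18],"angular":[0,0,0]}]'

```text
clock: 15.4
tcp_pos: [0.5918, 0.0561, 0.0456]
orientation: [-0.003, 0.581, 0.814, -0.002]
wrist_force: [-0.4, 0.3, -4.7]
finger_gap: 0.0628
grip_force: 56.5
```

```bash
python3 - <<'E'
from h import *
go([.6047,.059,.002],109);s=get_state(); print(s['clock'],s['wrist_force'],s['finger_gap'])
p=shot("wrist");save(p,"w6")
E
```

```text
slide [-1.5 13.4 43.5] ang [-0.3 -0.2  0. ] yaw 109.0 tcp [0.5918 0.0561 0.0456]
15.4 [-0.40986466  0.3214887  -4.67004872] 0.06278363721651806
```

View pics/w6.png

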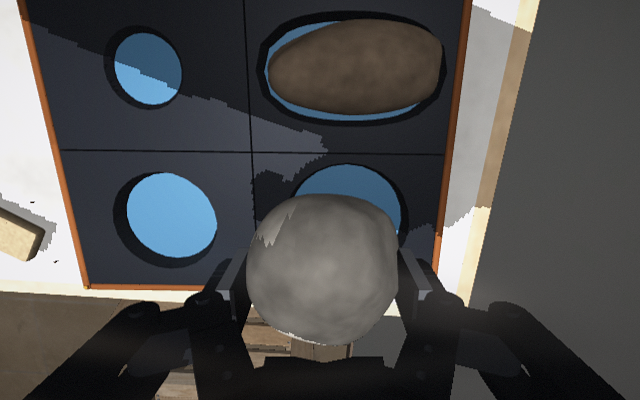

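The large stone is held and upright. The cut-out centre is at column ~348 against the stone's 323, which matches the 13 mm side correction I'm about to make.

>>> jog_arm --moves '[{"fingers":1,"slide":[-1,7,2],"angular":[0,0,0]},{"fingers":1,"slide":[-1.5,13,8],"angular":[0,0,0]},{"fingers":1,"slide":[-1.5,13,18],"angular":[0,0,0]},{"fingers":1,"slide":[-1.5,13,28],"angular":[0,0,0]},{"fingers":1,"slide":[-1.5,13,36],"angular":[0,0,0]},{"fingers":1,"slide":[-1.5,13,40],"angular":[0,0,0]},{"fingers":1,"slide":[-1.5,13,42],"angular":[0,0,0]},{"fingers":1,"slide":[-1.5,13,42],"angular":[0,0,0]}]'

```text
clock: 16.12
tcp_pos: [0.6074, 0.0579, 0.0053]
orientation: [-0.001, 0.581, 0.814, -0.0]
wrist_force: [-0.3, -0.6, -3.5]
finger_gap: 0.0631
grip_force: 56.5
```

>>> jog_arm --moves '[{"fingers":1,"slide":[0,0,1.5],"angular":[0,0,0]},{"fingers":1,"slide":[0,0,1.5],"angular":[0,0,0]}]'

```text
clock: 16.28
tcp_pos: [0.6085, 0.0578, 0.0049]
orientation: [0.0, 0.581, 0.814, 0.0]
wrist_force: [0.2, -0.2, -4.0]
finger_gap: 0.0631
grip_force: 56.5
```

>>> jog_arm --moves '[{"fingers":1,"slide":[2,-3,1],"angular":[0,0,0]},{"fingers":1,"slide":[2,-3,2.5],"angular":[0,0,0]},{"fingers":1,"slide":[2,-3,3],"angular":[0,0,0]},{"fingers":1,"slide":[2,-3,3],"angular":[0,0,0]}]'

```text
clock: 16.62
tcp_pos: [0.6046, 0.0589, 0.0017]
orientation: [0.0, 0.581, 0.814, -0.0]
wrist_force: [1.0, 0.3, -4.7]
finger_gap: 0.0631
grip_force: 56.5
```

>>> jog_arm --moves '[{"fingers":1,"slide":[0,0,1.5],"angular":[0,0,0]},{"fingers":1,"slide":[0,0,1.5],"angular":[0,0,0]},{"fingers":1,"slide":[0,0,1.5],"angular":[0,0,0]}]'

```text
clock: 16.87
tcp_pos: [0.6047, 0.0588, 0.0001]
orientation: [-0.0, 0.581, 0.814, -0.0]
wrist_force: [0.9, 0.1, -5.1]
finger_gap: 0.0632
grip_force: 56.5
```

>>> jog_arm --moves '[{"fingers":1,"slide":[0,0,1],"angular":[0,0,0]},{"fingers":0,"slide":[0,0,1],"angular":[0,0,0]},{"fingers":0,"slide":[0,0,1],"angular":[0,0,0]},{"fingers":0,"slide":[0,0,1],"angular":[0,0,0]},{"fingers":0,"slide":[0,0,1],"angular":[0,0,0]},{"fingers":0,"slide":[0,0,1],"angular":[0,0,0]},{"fingers":0,"slide":[0,0,-10],"angular":[0,0,0]},{"fingers":0,"slide":[0,0,-50],"angular":[0,0,0]},{"fingers":0,"slide":[0,0,-90],"angular":[0,0,0]},{"fingers":0,"slide":[0,0,-120],"angular":[0,0,0]}]'

```text
clock: 17.7
tcp_pos: [0.6053, 0.0589, 0.1239]
orientation: [0.001, 0.581, 0.814, 0.001]
wrist_force: [1.5, 0.3, 0.1]
finger_gap: 0.0856
grip_force: 0.0
```

```bash
python3 - <<'E'
from h import *
p=shot("wrist");T=pose()
for r in tip_of("stone_large",p)[:1]: print(r["p"],ray(p,r["point"],.007))
go([.4273,.3942,.11],109); go([.4273,.3942,.11],122)
E
```

```text
0.9 [0.60173593 0.05996404 0.007     ]
slide [376.4 -63.   15.5] ang [ 0.6  0.3 -0. ] yaw 109.0 tcp [0.6091 0.0588 0.1278]
slide [376.4 -63.   15.5] ang [  0.6   0.3 -13. ] yaw 109.0 tcp [0.6091 0.0588 0.1278]
```

The large stone is seated at about (0.602, 0.060). For the medium I'll turn the grip axis to about 150° so the fingers stay clear of the big sherd.

>>> jog_arm --moves '[{"fingers":0,"slide":[376,-63,5],"angular":[0,0,49]},{"fingers":0,"slide":[376,-63,5],"angular":[0,0,49]},{"fingers":0,"slide":[376,-63,5],"angular":[0,0,49]},{"fingers":0,"slide":[376,-63,5],"angular":[0,0,49]},{"fingers":0,"slide":[376,-63,5],"angular":[0,0,49]},{"fingers":0,"slide":[376,-63,5],"angular":[0,0,49]},{"fingers":0,"slide":[376,-63,5],"angular":[0,0,49]},{"fingers":0,"slide":[376,-63,5],"angular":[0,0,49]},{"fingers":0,"slide":[376,-63,5],"angular":[0,0,49]},{"fingers":0,"slide":[376,-63,5],"angular":[0,0,49]}]'

```text
clock: 18.63
tcp_pos: [0.4203, 0.397, 0.1155]
orientation: [-0.001, 0.865, 0.501, 0.0]
wrist_force: [0.6, 0.6, -0.4]
finger_gap: 0.085
grip_force: 0.0
```

```bash
python3 - <<'E'
from h import *
p=shot("wrist");save(p,"w7");print(get_state()['joint_pos'].round(2))
for r in tip_of("stone_medium",p)[:1]: print(r["p"],ray(p,r["point"],0),r["point"])
for r in look_for("stone_medium",p)[:1]: print(r["p"],ray(p,r["point"],.018),r["point"])
for n in("sherd_big","sherd_small"):
  for r in look_for(n,p)[:1]: print(n,r["p"],ray(p,r["point"],.007))
go([.4273,.3942,-.01],60)
E
```

```text
[ 0.62  0.36 -0.12  1.09  0.    2.71]
0.85 [0.4235808  0.39688417 0.        ] [325.7, 181.4]
0.85 [0.42234095 0.39611765 0.018     ] [325.0, 188.3]
sherd_big 0.6 [0.53253046 0.44291728 0.007     ]
slide [  2.8   3.4 125.2] ang [ 0.  0. -0.] yaw 60.0 tcp [0.4229 0.3935 0.1152]
```

View pics/w7.png

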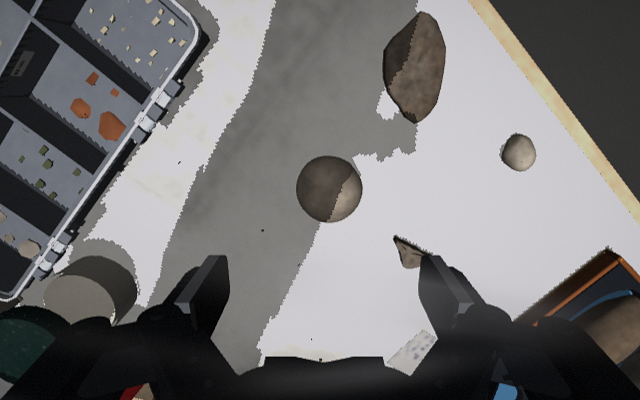

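Medium stone at (329,189), cols 296–362; sherds sit clear of both finger lines (small sherd tip (395,236) is ~25 mm off).

>>> jog_arm --moves '[{"fingers":0,"slide":[2,4,10],"angular":[0,0,0]},{"fingers":0,"slide":[2,4,45],"angular":[0,0,0]},{"fingers":0,"slide":[2,4,80],"angular":[0,0,0]},{"fingers":0,"slide":[2,4,105],"angular":[0,0,0]},{"fingers":0,"slide":[2,4,120],"angular":[0,0,0]},{"fingers":0,"slide":[2,4,126],"angular":[0,0,0]},{"fingers":0,"slide":[2,4,126],"angular":[0,0,0]},{"fingers":0,"slide":[2,4,126],"angular":[0,0,0]}]'

```text
clock: 19.55
tcp_pos: [0.4283, 0.393, -0.0107]
orientation: [0.0, 0.867, 0.499, 0.0]
wrist_force: [0.9, 0.1, -0.4]
finger_gap: 0.0853
grip_force: 0.0
```

>>> jog_arm --moves '[{"fingers":1,"slide":[0,0,0],"angular":[0,0,0]},{"fingers":1,"slide":[0,0,0],"angular":[0,0,0]},{"fingers":1,"slide":[0,0,0],"angular":[0,0,0]},{"fingers":1,"slide":[0,0,0],"angular":[0,0,0]},{"fingers":1,"slide":[0,0,0],"angular":[0,0,0]},{"fingers":1,"slide":[0,0,0],"angular":[0,0,0]}]' --squeeze 45

```text
clock: 20.05
tcp_pos: [0.4281, 0.3946, -0.0088]
orientation: [-0.0, 0.866, 0.5, 0.001]
wrist_force: [-2.5, -0.9, 8.1]
finger_gap: 0.0509
grip_force: 45.6
```

>>> jog_arm --moves '[{"fingers":1,"slide":[0,0,-5],"angular":[0,0,0]},{"fingers":1,"slide":[0,0,-20],"angular":[0,0,0]},{"fingers":1,"slide":[0,0,-45],"angular":[0,0,0]},{"fingers":1,"slide":[0,0,-70],"angular":[0,0,0]},{"fingers":1,"slide":[0,0,-75],"angular":[0,0,0]},{"fingers":1,"slide":[0,0,-75],"angular":[0,0,0]},{"fingers":1,"slide":[0,0,-75],"angular":[0,0,0]}]'

```text
clock: 20.63
tcp_pos: [0.4273, 0.3936, 0.064]
orientation: [0.0, 0.866, 0.5, 0.0]
wrist_force: [-0.3, -0.6, -2.3]
finger_gap: 0.0512
grip_force: 47.2
```

```bash
python3 - <<'E'
from h import *
go([.4967,.023,.065],109);s=get_state(); print(s['wrist_force'],s['finger_gap'],s['joint_pos'].round(2))
E
```

```text
slide [-286.2  245.5   -1. ] ang [  0.  -0. -49.] yaw 60.0 tcp [0.4273 0.3936 0.064 ]
[-0.29754255 -0.5582653  -2.29495446] 0.05115190373193712 [ 0.61  0.41 -0.19  0.98 -0.    2.7 ]
```

>>> jog_arm --moves '[{"fingers":1,"slide":[-20,17,0],"angular":[0,0,-5]},{"fingers":1,"slide":[-48,41,0],"angular":[0,0,-10]},{"fingers":1,"slide":[-78,67,0],"angular":[0,0,-16]},{"fingers":1,"slide":[-108,93,0],"angular":[0,0,-22]},{"fingers":1,"slide":[-138,118,0],"angular":[0,0,-28]},{"fingers":1,"slide":[-168,144,0],"angular":[0,0,-34]},{"fingers":1,"slide":[-198,170,0],"angular":[0,0,-40]},{"fingers":1,"slide":[-228,196,0],"angular":[0,0,-45]},{"fingers":1,"slide":[-258,221,0],"angular":[0,0,-49]},{"fingers":1,"slide":[-276,237,0],"angular":[0,0,-49]}]'

```text
clock: 21.47
tcp_pos: [0.4934, 0.0328, 0.0625]
orientation: [-0.001, 0.581, 0.814, -0.001]
wrist_force: [1.0, 0.4, -2.0]
finger_gap: 0.0511
grip_force: 47.2
```

>>> jog_arm --moves '[{"fingers":1,"slide":[0,0,5],"angular":[0,0,0]},{"fingers":1,"slide":[0,0,15],"angular":[0,0,0]},{"fingers":1,"slide":[0,0,15],"angular":[0,0,0]},{"fingers":1,"slide":[0,0,15],"angular":[0,0,0]}]'

```text
clock: 21.8
tcp_pos: [0.4923, 0.0372, 0.0474]
orientation: [-0.002, 0.58, 0.814, -0.001]
wrist_force: [-0.5, 0.9, -1.5]
finger_gap: 0.051
grip_force: 47.3
```

```bash
python3 - <<'E'
from h import *
go([.4967,.023,.003],109);s=get_state(); print(s['wrist_force'],s['finger_gap'],s['clock'])
p=shot("wrist");save(p,"w8")
E
```

```text
slide [-14.9  -0.3  44.3] ang [-0.2 -0.1  0. ] yaw 109.0 tcp [0.4923 0.0372 0.0474]
[-0.54931865  0.91173558 -1.54113615] 0.0509789155211505 21.8
```

>>> jog_arm --moves '[{"fingers":1,"slide":[-8,0,0],"angular":[0,0,0]},{"fingers":1,"slide":[-14,0,5],"angular":[0,0,0]},{"fingers":1,"slide":[-14,0,15],"angular":[0,0,0]},{"fingers":1,"slide":[-14,0,25],"angular":[0,0,0]},{"fingers":1,"slide":[-14,0,31],"angular":[0,0,0]},{"fingers":1,"slide":[-14,0,34],"angular":[0,0,0]},{"fingers":1,"slide":[-14,0,34],"angular":[0,0,0]},{"fingers":1,"slide":[-14,0,34],"angular":[0,0,0]}]'

```text
clock: 22.52
tcp_pos: [0.4986, 0.023, 0.0149]
orientation: [-0.0, 0.581, 0.814, -0.0]
wrist_force: [-0.6, 0.8, -1.0]
finger_gap: 0.0514
grip_force: 47.3
```

```bash
python3 - <<'E'
from h import *
go([.4967,.023,-.002],109)
E
```

```text
slide [ 0.7 -1.8 16.9] ang [-0. -0. -0.] yaw 109.0 tcp [0.4986 0.023  0.0149]
```

>>> jog_arm --moves '[{"fingers":1,"slide":[0.5,-2,5],"angular":[0,0,0]},{"fingers":1,"slide":[0.5,-2,10],"angular":[0,0,0]},{"fingers":1,"slide":[0.5,-2,13],"angular":[0,0,0]},{"fingers":1,"slide":[0.5,-2,14],"angular":[0,0,0]},{"fingers":1,"slide":[0.5,-2,14],"angular":[0,0,0]}]'

```text
clock: 22.93
tcp_pos: [0.4966, 0.0227, 0.0008]
orientation: [-0.0, 0.581, 0.814, -0.0]
wrist_force: [-0.1, 0.0, -2.0]
finger_gap: 0.051
grip_force: 47.3
```

>>> jog_arm --moves '[{"fingers":1,"slide":[0,0,1.5],"angular":[0,0,0]},{"fingers":1,"slide":[0,0,1.5],"angular":[0,0,0]},{"fingers":1,"slide":[0,0,1.5],"angular":[0,0,0]}]'

```text
clock: 23.18
tcp_pos: [0.497, 0.0227, -0.0002]
orientation: [0.0, 0.581, 0.814, -0.0]
wrist_force: [0.0, -0.2, -1.8]
finger_gap: 0.0511
grip_force: 47.3
```

>>> jog_arm --moves '[{"fingers":1,"slide":[0,0,1.5],"angular":[0,0,0]},{"fingers":1,"slide":[0,0,1.5],"angular":[0,0,0]},{"fingers":0.1,"slide":[0,0,1.5],"angular":[0,0,0]},{"fingers":0.1,"slide":[0,0,1.5],"angular":[0,0,0]},{"fingers":0.1,"slide":[0,0,1.5],"angular":[0,0,0]},{"fingers":0.1,"slide":[0,0,1.5],"angular":[0,0,0]},{"fingers":0.1,"slide":[0,0,-10],"angular":[0,0,0]},{"fingers":0.1,"slide":[0,0,-45],"angular":[0,0,0]},{"fingers":0.1,"slide":[0,0,-80],"angular":[0,0,0]},{"fingers":0,"slide":[0,0,-110],"angular":[0,0,0]}]'

```text
clock: 24.02
tcp_pos: [0.4968, 0.0227, 0.1114]
orientation: [0.0, 0.581, 0.814, -0.0]
wrist_force: [0.8, -0.3, -0.2]
finger_gap: 0.0849
grip_force: 0.0
```

```bash
python3 - <<'E'
from h import *
p=shot("wrist");T=pose()
for r in tip_of("stone_medium",p)[:1]: print(r["p"],ray(p,r["point"],.007))
go([.580,.340,.09],109)
# pebble axis from earlier w7-like views: segment in top picture
p=shot("top"); im=cv2.imread("pics/top.png"); a=cv2.resize(im[155:183,280:308],None,fx=8,fy=8,interpolation=cv2.INTER_CUBIC); cv2.imwrite("pics/peb.png",a)
E
```

```text
0.58 [0.49581221 0.02217337 0.007     ]
slide [274.8 177.9  25.4] ang [ 0.5  0.2 -0. ] yaw 109.0 tcp [0.5009 0.0223 0.115 ]
```

>>> jog_arm --moves '[{"fingers":0,"slide":[275,174,25],"angular":[0,0,0]},{"fingers":0,"slide":[275,174,25],"angular":[0,0,0]},{"fingers":0,"slide":[275,174,25],"angular":[0,0,0]},{"fingers":0,"slide":[275,174,25],"angular":[0,0,0]},{"fingers":0,"slide":[275,174,25],"angular":[0,0,0]},{"fingers":0,"slide":[275,174,25],"angular":[0,0,0]},{"fingers":0,"slide":[275,174,25],"angular":[0,0,0]},{"fingers":0,"slide":[275,174,25],"angular":[0,0,0]},{"fingers":0,"slide":[275,174,25],"angular":[0,0,0]},{"fingers":0,"slide":[275,174,25],"angular":[0,0,0]}]'

```text
clock: 25.0
tcp_pos: [0.5707, 0.3407, 0.0819]
orientation: [-0.001, 0.58, 0.815, -0.002]
wrist_force: [0.0, -1.7, 0.7]
finger_gap: 0.0857
grip_force: 0.0
```

>>> jog_arm --moves '[{"fingers":0,"slide":[0,0,0],"angular":[0,0,0]},{"fingers":0,"slide":[0,0,0],"angular":[0,0,0]}]'

```text
clock: 25.17
tcp_pos: [0.5714, 0.3379, 0.0839]
orientation: [-0.0, 0.581, 0.814, -0.001]
wrist_force: [-0.1, -0.1, 0.2]
finger_gap: 0.0853
grip_force: 0.0
```

```bash
python3 - <<'E'
from h import *
p=shot("wrist");T=pose(); print(T[:3,3],get_state()['clock'])
for f_,z in((tip_of,0),(look_for,.007)):
  for r in f_("stone_small",p)[:1]: print(r["p"],r["point"],ray(p,r["point"],z)); u=r["point"]
x,y=int(u[0]),int(u[1]); a=p["color"][y-40:y+40,x-50:x+50,::-1]; print("crop origin",x-50,y-40)
cv2.imwrite("pics/w9.png",cv2.resize(a,None,fx=7,fy=7,interpolation=cv2.INTER_CUBIC))
go([.580,.340,-.005],109)
E
```

```text
[0.57169422 0.33775864 0.08432844] 25.2167
0.95 [329.4, 193.6] [5.75319999e-01 3.38384220e-01 2.77555756e-17]
0.61 [331.7, 196.1] [0.57687526 0.3390074  0.007     ]
crop origin 281 156
slide [-0.5  8.1 90. ] ang [-0.   0.  -0.1] yaw 108.9 tcp [0.5722 0.3379 0.085 ]
```

View pics/w9.png

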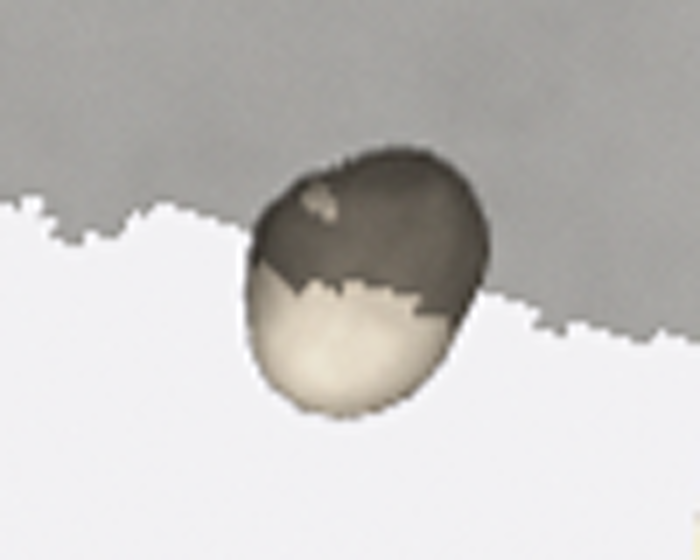

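The pebble's centre is near pixel (333,196), with its long axis about 22° right of image-up. I'll turn +22° and go down.

>>> jog_arm --moves '[{"fingers":0,"slide":[-0.5,6,5],"angular":[0,0,7]},{"fingers":0,"slide":[-0.5,6,30],"angular":[0,0,14]},{"fingers":0.1,"slide":[-0.5,6,60],"angular":[0,0,21]},{"fingers":0.2,"slide":[-0.5,6,80],"angular":[0,0,22]},{"fingers":0.3,"slide":[-0.5,6,90],"angular":[0,0,22]},{"fingers":0.4,"slide":[-0.5,6,95],"angular":[0,0,22]},{"fingers":0.4,"slide":[-0.5,6,97],"angular":[0,0,22]},{"fingers":0.45,"slide":[-0.5,6,98],"angular":[0,0,22]},{"fingers":0.45,"slide":[-0.5,6,98],"angular":[0,0,22]}]'

```text
clock: 26.07
tcp_pos: [0.579, 0.341, -0.0119]
orientation: [0.0, 0.725, 0.688, 0.001]
wrist_force: [-1.0, -0.1, 0.1]
finger_gap: 0.0467
grip_force: 0.0
```

```bash
python3 - <<'E'
from h import *
p=shot("wrist"); save(p,"w10")
for r in tip_of("stone_small",p)[:1]: print(r["p"],r["point"],ray(p,r["point"],0))
go([.578,.3394,-.013],87)
E
```

```text
0.84 [321.9, 249.2] [0.5781807  0.33908919 0.        ]
slide [-1.9 -0.9  1.1] ang [ 0.1 -0.1 -0. ] yaw 87.0 tcp [ 0.579   0.3412 -0.0118]
```

>>> jog_arm --moves '[{"fingers":0.45,"slide":[-2,-1,1],"angular":[0,0,0]},{"fingers":0.6,"slide":[-2,-1,1],"angular":[0,0,0]},{"fingers":0.7,"slide":[-2,-1,1],"angular":[0,0,0]},{"fingers":1,"slide":[-2,-1,1],"angular":[0,0,0]},{"fingers":1,"slide":[-2,-1,1],"angular":[0,0,0]},{"fingers":1,"slide":[-2,-1,1],"angular":[0,0,0]}]' --squeeze 22

```text
clock: 26.67
tcp_pos: [0.577, 0.3389, -0.014]
orientation: [0.0, 0.726, 0.688, 0.0]
wrist_force: [-0.4, -0.3, 2.8]
finger_gap: 0.0214
grip_force: 20.3
```

>>> jog_arm --moves '[{"fingers":1,"slide":[0,0,-3],"angular":[0,0,0]},{"fingers":1,"slide":[0,0,-10],"angular":[0,0,0]},{"fingers":1,"slide":[0,0,-25],"angular":[0,0,0]},{"fingers":1,"slide":[0,0,-50],"angular":[0,0,0]},{"fingers":1,"slide":[0,0,-75],"angular":[0,0,0]},{"fingers":1,"slide":[0,0,-85],"angular":[0,0,0]},{"fingers":1,"slide":[0,0,-85],"angular":[0,0,0]}]'

```text
clock: 27.25
tcp_pos: [0.5791, 0.3399, 0.0745]
orientation: [0.001, 0.725, 0.688, 0.003]
wrist_force: [0.5, 0.2, -0.6]
finger_gap: 0.021
grip_force: 19.9
```

```bash
python3 - <<'E'
from h import *
p=shot("wrist"); print(get_state()['finger_gap'],get_state()['grip_force'])
for r in tip_of("stone_small",p)[:2]: print(r["p"],r["point"],ray(p,r["point"],.085))
go([.468,.1082,.07],109)
E
```

```text
0.021458072716764927 19.863918967021164
0.65 [323.2, 247.2] [0.57893867 0.33839088 0.085     ]
slide [-236.1  -96.5    0.4] ang [  0.  -0. -22.] yaw 87.0 tcp [0.5769 0.3389 0.0705]
```

>>> jog_arm --moves '[{"fingers":1,"slide":[-20,-8,0],"angular":[0,0,-3]},{"fingers":1,"slide":[-48,-20,0],"angular":[0,0,-6]},{"fingers":1,"slide":[-80,-33,0],"angular":[0,0,-10]},{"fingers":1,"slide":[-112,-46,0],"angular":[0,0,-14]},{"fingers":1,"slide":[-144,-59,0],"angular":[0,0,-18]},{"fingers":1,"slide":[-176,-72,0],"angular":[0,0,-22]},{"fingers":1,"slide":[-206,-84,0],"angular":[0,0,-22]},{"fingers":1,"slide":[-226,-92,0],"angular":[0,0,-22]},{"fingers":1,"slide":[-236,-96.5,0],"angular":[0,0,-22]},{"fingers":1,"slide":[-236,-96.5,0],"angular":[0,0,-22]}]'

```text
clock: 28.18
tcp_pos: [0.4656, 0.1067, 0.0693]
orientation: [-0.001, 0.582, 0.813, -0.001]
wrist_force: [0.6, 0.9, -0.1]
finger_gap: 0.0213
grip_force: 19.9
```

>>> jog_arm --moves '[{"fingers":1,"slide":[0,0,10],"angular":[0,0,0]},{"fingers":1,"slide":[0,0,30],"angular":[0,0,0]},{"fingers":1,"slide":[0,0,45],"angular":[0,0,0]},{"fingers":1,"slide":[0,0,50],"angular":[0,0,0]},{"fingers":1,"slide":[0,0,50],"angular":[0,0,0]}]'

```text
clock: 28.6
tcp_pos: [0.4667, 0.1091, 0.0185]
orientation: [-0.001, 0.58, 0.814, -0.001]
wrist_force: [0.0, -0.4, 0.1]
finger_gap: 0.0214
grip_force: 19.9
```

```bash
python3 - <<'E'
from h import *
go([.468,.1082,-.001],109); print(get_state()['wrist_force'],get_state()['finger_gap'])
E
```

```text
slide [-1.3  1.  19.5] ang [-0.2 -0.1  0.1] yaw 109.1 tcp [0.4667 0.1091 0.0185]
[ 0.03288972 -0.41160643  0.10522636] 0.02139444895519852
```

>>> jog_arm --moves '[{"fingers":1,"slide":[-1,1,6],"angular":[0,0,0]},{"fingers":1,"slide":[-1,1,12],"angular":[0,0,0]},{"fingers":1,"slide":[-1,1,16],"angular":[0,0,0]},{"fingers":1,"slide":[-1,1,17.5],"angular":[0,0,0]},{"fingers":1,"slide":[-1,1,17.5],"angular":[0,0,0]}]'

```text
clock: 29.02
tcp_pos: [0.4691, 0.1077, 0.0029]
orientation: [-0.0, 0.581, 0.814, -0.0]
wrist_force: [-0.1, -1.0, -0.0]
finger_gap: 0.0212
grip_force: 19.9
```

>>> jog_arm --moves '[{"fingers":1,"slide":[0,0,1],"angular":[0,0,0]},{"fingers":1,"slide":[0,0,1],"angular":[0,0,0]}]'

```text
clock: 29.18
tcp_pos: [0.4695, 0.1076, 0.0024]
orientation: [0.0, 0.581, 0.814, 0.0]
wrist_force: [-0.3, 0.0, -0.0]
finger_gap: 0.0212
grip_force: 19.9
```

>>> jog_arm --moves '[{"fingers":1,"slide":[0.5,-1,1],"angular":[0,0,0]},{"fingers":1,"slide":[0.5,-1,2],"angular":[0,0,0]},{"fingers":1,"slide":[0.5,-1,2],"angular":[0,0,0]}]'

```text
clock: 29.43
tcp_pos: [0.468, 0.1077, 0.0002]
orientation: [0.0, 0.581, 0.814, -0.0]
wrist_force: [0.0, -0.3, -0.1]
finger_gap: 0.0212
grip_force: 19.9
```

>>> jog_arm --moves '[{"fingers":1,"slide":[0,0,1],"angular":[0,0,0]},{"fingers":1,"slide":[0,0,1],"angular":[0,0,0]},{"fingers":1,"slide":[0,0,1],"angular":[0,0,0]}]'

```text
clock: 29.68
tcp_pos: [0.4681, 0.1078, -0.0009]
orientation: [-0.0, 0.581, 0.814, -0.0]
wrist_force: [-0.6, 0.3, -0.3]
finger_gap: 0.0211
grip_force: 19.9
```

Release gently, then rise.

>>> jog_arm --moves '[{"fingers":0.65,"slide":[0,0,0.5],"angular":[0,0,0]},{"fingers":0.6,"slide":[0,0,0.5],"angular":[0,0,0]},{"fingers":0.5,"slide":[0,0,0.5],"angular":[0,0,0]},{"fingers":0.4,"slide":[0,0,0.5],"angular":[0,0,0]},{"fingers":0.4,"slide":[0,0,0.5],"angular":[0,0,0]},{"fingers":0.3,"slide":[0,0,-10],"angular":[0,0,0]},{"fingers":0.2,"slide":[0,0,-40],"angular":[0,0,0]},{"fingers":0.1,"slide":[0,0,-80],"angular":[0,0,0]},{"fingers":0,"slide":[0,0,-120],"angular":[0,0,0]},{"fingers":0,"slide":[0,0,-150],"angular":[0,0,0]}]'

```text
clock: 30.52
tcp_pos: [0.4687, 0.1078, 0.1523]
orientation: [0.001, 0.581, 0.814, 0.001]
wrist_force: [1.4, 0.8, -0.2]
finger_gap: 0.0849
grip_force: 0.0
```

>>> jog_arm --moves '[{"fingers":0,"slide":[80,0,-60],"angular":[0,0,0]},{"fingers":0,"slide":[80,0,-60],"angular":[0,0,0]},{"fingers":0,"slide":[80,0,-60],"angular":[0,0,0]},{"fingers":0,"slide":[80,0,-60],"angular":[0,0,0]},{"fingers":0,"slide":[80,0,-60],"angular":[0,0,0]},{"fingers":0,"slide":[80,0,-60],"angular":[0,0,0]}]'

```text
clock: 31.02
tcp_pos: [0.4418, 0.183, 0.2082]
orientation: [-0.0, 0.581, 0.814, -0.001]
wrist_force: [0.2, -0.4, 0.0]
finger_gap: 0.0854
grip_force: 0.0
```

```bash
python3 - <<'E'
from h import *
print(get_state()['clock'])
for c in("wrist","scene","top"):
  p=shot(c); save(p,"end_"+c)
  for n in("large","medium","long","small"):
    for r in tip_of("stone_"+n,p)[:1]: print(c,n,round(r["p"],2),np.round(r["point"]),ray(p,r["point"],.012 if n=="small" else .007).round(4))
  for n in("sherd_big","sherd_small"):
    for r in tip_of(n,p)[:1]: print(c,n,round(r["p"],2),np.round(r["point"]),ray(p,r["point"],0).round(4))
im=cv2.imread("pics/end_scene.png"); cv2.imwrite("pics/end_c.png",cv2.resize(im[140:230,270:420],None,fx=5,fy=5,interpolation=cv2.INTER_CUBIC))
E
```

```text
31.0167
wrist large 0.66 [412. 291.] [0.6036 0.0613 0.007 ]
wrist medium 0.81 [324. 294.] [0.4973 0.021  0.007 ]
wrist long 0.9 [422. 232.] [0.5813 0.1412 0.007 ]
wrist small 0.95 [324. 230.] [0.4678 0.107  0.012 ]
wrist sherd_small 0.73 [376.  64.] [0.4597 0.3002 0.    ]
scene large 0.7 [343. 170.] [0.6007 0.0596 0.007 ]
scene medium 0.72 [383. 185.] [0.491  0.0234 0.007 ]
scene long 0.62 [319. 186.] [0.5746 0.1532 0.007 ]
scene small 0.57 [362. 204.] [0.4538 0.1221 0.012 ]
scene sherd_big 0.85 [219. 244.] [0.5257 0.4435 0.    ]
scene sherd_small 0.64 [295. 236.] [0.4569 0.3023 0.    ]
top medium 0.3 [249. 184.] [0.5223 0.4486 0.007 ]
top long 0.46 [304. 218.] [0.4541 0.3002 0.007 ]
top sherd_big 0.6 [249. 185.] [0.5211 0.4489 0.    ]
top sherd_small 0.53 [308. 219.] [0.4534 0.2919 0.    ]
```

View pics/end_c.png

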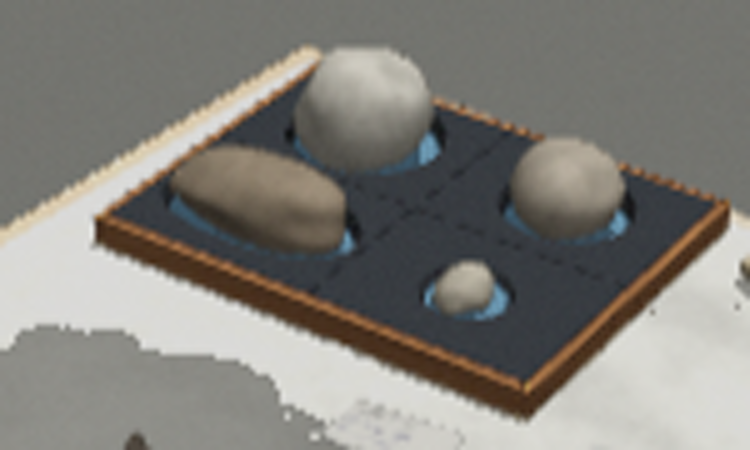

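All four stones sit upright in their own cut-outs. The wrist view puts each within about 6 mm of its centre, and the sherds are where they were.

```bash
python3 -c "
from workcell import *
print(hand_in())"
```

```text
the job is handed in; nothing more can be done
None
```

I handed the job in at about 31 s of robot time: all four stones sit upright in their own cut-outs, within about 6 mm of centre by the wrist camera, and neither potsherd was touched; `hand_in()` gave no verdict.

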